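# Clamp a painting panel to the gauge mark

## Robot

A 6-joint arm with a two-finger parallel gripper is mounted at the origin on the work surface; the furniture and walls round the work are solid. World frame = base frame: x ahead of the robot, y to its left, z up, the work surface at z = 0. Lengths are in mm, angles in rad, forces in N, time in s.
With the tool pointing down it reaches from about 400 to 925 mm from the base axis. Payload 12.5 kg.
Tool frame: the origin (TCP) lies on the front face of the gripper's body, between the roots of the fingers; the fingertips stand 78 mm ahead of it and the grasp point (between the pads) lies 59 mm ahead of it (env.nose_length is the distance from the TCP to the fingertips, in mm); z points along the fingers, y is the line along which they close (so a half turn about z gives the same grasp; the last joint's range is limited). The gripper opens to 95 mm and grips with 3 to 60 N. Pads are 20 mm wide; open, the fingers measure 119 mm over their backs; the gripper's body (75 mm by 180 mm) begins 59 mm behind the grasp point.
Start: joints at [1.138, 0.491, 1.559, -0, 1.092, -0.106], TCP at [200.614, 591.939, 292.261] pointing down, gripper open.
Joint ranges: [-3.1, 3.1], [-0.84, 2.19], [0.05, 2.79], [-1.13, 4.28], [0.06, 2.93], [-2.69, 2.69]. Speed limits (rad/s): [2.22, 2.22, 2.79, 3.14, 3.14, 3.14].

## Interface

Orientations are given as [roll, pitch, yaw] about the fixed x, y, z axes, in that order (R = Rz(yaw) Ry(pitch) Rx(roll)).
In Python, from cell import env gives the robot as it stands.
- The arm moves only by the tool jog_arm, never from a script. Its argument "motion" is a list of rows, each a list of 7 numbers: the turn, a rotation vector about the tool's x, y, z in degrees, then the shift along the tool's x, y, z in mm, then the finger opening in mm, from 0 to 95.1. In form: [[wx, wy, wz, x, y, z, hand], ...]. A call has 1 to 10 rows; each row shifts and turns the commanded pose from where the row before left it, along the tool's axes as they then stand; what a row does not reach is not made up. A row lasts 1/8 s, in which the tool goes at most 62.5 mm and 10.7 degrees, less where a joint would pass 70% of its speed; a pose out of reach is approached as far as the arm can. A call is refused whole if a number of a shift passes 62.5 or a number of a turn 10.7, either way. A call with a gripper value outside its range is refused whole. The fingers move at their own pace and stop on an object; the grip force is fixed at half the most. Time passes only in rows, so rows that do not move let the fingers close. It gives the time, the measured TCP pose, the force, the opening and the grip force at its end, in the units of the state.
- env.state(): the state, without advancing time (a new reading comes with each control period).
- env.read_camera(name): name is "side" or "top"; returns a dict with "color" (480x640x3 uint8, red, green, blue), "z_map" (480x640 float32, mm along the optical axis (not along the pixel's ray), 0 where there is no reading), "camera_matrix" (3x3 intrinsics, pixels), "k1" (the pictures are not rectified: a ray, as slopes to the right and down, at radius r is drawn at 1 + k1 r^2 times it, then the intrinsics apply), "world_to_cam" (4x4, takes a point from world to camera coordinates). Camera axes: x right, y up, looking along -z (the intrinsics and any distortion apply to the point x, -y, -z); pixel columns grow to the right and rows downward; lengths in mm; the calibration is good to about 2 mm. A picture is of the moment at which its call begins.
- env.job_done(): hands the job in; it is judged then, once.
Trained networks look in the newest picture that a camera, given by its name, has taken for a name from the list of things; names that differ only in an ending like _2 or _b are one class to them, and where a whole thing is asked for, a point or a joint stands for the part that bears it (a point fixed in the world has none). Each returns a list of dicts, best first, with "score" (0 to 1); they miss things now and then, are a little off and sometimes report something else, mostly with a low value. They report only what shows in the picture. A call takes as long as a camera call.
- env.recognise(camera, thing): "location" ([column, row] in pixels, amid what is visible of it).
The state is a dict: "t": time; "joints": joint angles; "qvel": joint speeds; "tau": joint torques, N m; "eef_pos": TCP position; "tcp_rot": TCP orientation; "ft_force": force on the tool from outside, world axes, zero at the start; "moment": the same for the moment, N m; "opening": opening from 0.0 (shut) to 1.0 (fully open); "grip_force": force on a finger pad.
Only numpy, scipy, OpenCV 4.12 (cv2) and the standard library are available. Lean on these libraries where they do the work, as an engineer would, in place of code of your own. Each camera call takes 0.05 s, during which the arm holds its last target. There are 200 camera calls.

## Task

Slide the small painting panel forward along the clamping jig until it meets the end stop and seat it there with a light, steady push of about 8 N for half a second, then turn the black tension knob clockwise until the red needle of the spring gauge points into the green band. The panel's edges are fragile: never push it hard against the stop, and never wind the needle into the red zone. Leave the cups, the can and the bottle undisturbed.

Things in the scene. Friction and masses are not known exactly. Their poses are not given: they have to be found in the camera images.
- jig: plywood clamping jig 225 x 296 x 12 mm, fixed, in another place and yaw each time. Origin at z = 0, x axis = sliding direction (to the end stop). The panel lies on its base (12 mm high) between a fence (face y = -40 mm) and a guide (face y = +42 mm, x -120 to -50 mm), both 34 mm high over the table. The base begins at x = -147 mm and is clear behind the panel. Knob axis at x = 0, y = +185 mm
- panel: loose white-faced wooden painting panel, 110 x 80 x 20 mm, about 0.15 kg, lying on the jig's base. Origin at the centre of its underside, x axis towards the end stop (long side); it starts 35 to 65 mm short of the stop, with about 2 mm of side play between fence and guide; friction on the base and sides can take up to 4 N of a push
- panel_front (a point): middle of the panel's front end face (towards the stop), at half its thickness
- panel_back (a point): middle of the panel's rear end face, where it is pushed, at half its thickness (22 mm over the table)
- end_stop: rigid aluminium end stop with a thin rubber pad across the jig, 80 mm wide, 24 mm high over the base, fixed to the jig
- stop_face (a point): middle of the end stop's pad face, 22 mm over the table; x axis as the jig's. The panel is home when its front face touches this
- knob_grip (a point): on the vertical axis of the black tension knob (48 mm disc, grip bar on top 46 long x 14 wide x 32 mm high, its top 84 mm over the table), at the height to grip from above; x axis along the bar, turning with it. Clockwise from above tightens; friction (0.07 N m) holds it. Each rad moves jaw and dial 3 mm towards the panel; 5 rad in all. How far it is wound at the start is not told
- needle (a joint): gauge needle angle, rad, clockwise from above: 0 with the spring slack, 1.0 along the jig's -x axis in the middle of the green band (0.86 to 1.14); red zone from 1.40. Stays 0 until the jaw has met the panel and pressed it to the fence, then grows about 0.6 rad per rad of the knob
- needle_tip (a point): tip of the red needle, 42 mm from the dial's centre
- mark (a point): centre of the green band on the round white dial (95 mm across, centre at about x = 0, y = +98 mm in the jig, top 50 mm over the table), 42 mm from the dial's centre on its -x side; moves with the carriage
- jaw: sprung aluminium jaw (jig x -11 to +45 mm, top 36 mm over the table) that presses the panel's +y side to the fence; starts 2 to 4.5 mm outside the panel's place. Spring 1.5 N/mm, 2 N preload; 0.2 rad of needle per mm. Its origin is the jig's origin moved with the jaw
- white_cup: white disposable cup, 90 x 118 mm, on the black turntable at the left; bystander
- red_cup: red cup with brushes, 111 x 103 x 177 mm, at the right; bystander
- can: orange drink can, 53 x 134 mm, at the right; bystander
- pink_bottle: pink paint bottle, 68 x 176 mm, at the left; bystander

How it is judged:
By the outcome, as a careful person would: the job done as asked, in the order asked, and still so for the second after the job is handed in, with the robot touching nothing.
It also fails if it takes over 72 s, if anything falls off the work surface, if the arm or the gripper's body presses on something with over 40 N, if the wrist force passes 120 N, or if a joint passes its speed limit or range.

## Working session

There is one attempt and no reset: what is moved stays moved. The work goes in short steps, Python scripts to look and compute and a tool call to move; the robot and the scene stay as the last step left them, time stands still between calls to the robot, and variables do not carry over. Pictures are saved under pics/ and viewed, at most 10 in all, crops included, and the job is handed in when it is done.

Besides the shell and the picture viewer there is one more tool, called as name(argument=value, ...) on one line, values as JSON. jog_arm: Moves the arm, as the interface text tells. Its arguments: {"type":"object","properties":{"motion":{"type":"array"}},"required":["motion"]}

```bash
mkdir -p pics; cat > h.py <<'E'
import numpy as np, cv2
from cell import env
from scipy.spatial.transform import Rotation as R
def cam(n): return env.read_camera(n)
def ray(c,uv):
    K=c["camera_matrix"];p=np.array([(uv[0]-K[0,2])/K[0,0],(uv[1]-K[1,2])/K[1,1]])
    q=p.copy()
    for _ in range(20): q=p/(1+c["k1"]*(q@q))
    return q
def inv(c): return np.linalg.inv(c["world_to_cam"])
def at_z(c,uv,z):
    q=ray(c,uv);T=inv(c);d=T[:3,:3]@np.array([q[0],-q[1],-1]);o=T[:3,3]
    return o+d*(z-o[2])/d[2]
def depth(c,uv):
    q=ray(c,uv);z=float(c["z_map"][int(round(uv[1])),int(round(uv[0]))]);T=inv(c)
    return T[:3,:3]@(np.array([q[0],-q[1],-1])*z)+T[:3,3]
def proj(c,P):
    p=c["world_to_cam"]@np.append(P,1);s=np.array([p[0],-p[1]])/-p[2];s=s*(1+c["k1"]*(s@s));K=c["camera_matrix"]
    return s*[K[0,0],K[1,1]]+K[:2,2]
def save(n,c): cv2.imwrite(f"pics/{n}.png",c["color"][:,:,::-1])
E
python3 - <<'E'
from h import *
for n in ("top","side"):
    c=cam(n);save(n+"0",c);print(n,inv(c)[:3,3].round())
    for t,z in [("jig",12),("panel",32),("panel_front",22),("panel_back",22),("stop_face",22),("knob_grip",70),("needle_tip",50),("mark",50),("jaw",36),("white_cup",118),("red_cup",100),("can",134),("pink_bottle",176)]:
        r=env.recognise(n,t)
        for d in r[:1]:print(t,round(d["score"],2),np.round(d["location"]),at_z(c,d["location"],z).round(1),depth(c,d["location"]).round(1))
s=env.state();print(s["eef_pos"],s["tcp_rot"],s["ft_force"],s["t"])
E
```

```text
top [ 391.  -55. 1648.]
jig 0.56 [318. 263.] [511.9 -53.6  12. ] [511.9 -53.6  12.2]
panel 0.71 [349. 259.] [ 523.9 -148.    32. ] [ 523.8 -147.9   33. ]
panel_front 0.94 [349. 256.] [ 534.5 -149.1   22. ] [ 533.7 -148.6   31.3]
panel_back 0.69 [349. 256.] [ 532.4 -149.1   22. ] [ 531.6 -148.6   31. ]
stop_face 0.67 [345. 223.] [ 636.4 -135.2   22. ] [ 635.5 -134.9   28.4]
knob_grip 0.71 [287. 254.] [532.   39.8  70. ] [530.7  38.9  84.7]
mark 0.55 [315. 245.] [563.2 -44.9  50. ] [563.1 -44.9  50.9]
jaw 0.51 [457. 223.] [ 637.3 -481.3   36. ] [ 639.7 -485.5   20.4]
red_cup 0.93 [456. 227.] [ 614.6 -461.1  100. ] [ 628.7 -486.7    2.6]
can 0.74 [456. 260.] [ 515.1 -452.9  134. ] [ 515.4 -453.8  130.5]
side [  327. -1116.  1099.]
jig 0.61 [302. 258.] [521.8 -45.5  12. ] [521.9 -44.8  11.3]
panel 0.95 [313. 281.] [ 528.9 -160.3   32. ] [ 528.9 -160.2   31.9]
panel_front 0.92 [314. 279.] [ 537.2 -144.2   22. ] [ 535.1 -153.8   32.7]
panel_back 0.77 [313. 278.] [ 533.  -141.9   22. ] [ 531.4 -149.8   30.7]
stop_face 0.74 [347. 273.] [ 633.7 -146.5   22. ] [ 631.3 -154.1   30.4]
knob_grip 0.74 [304. 229.] [544.6  19.4  70. ] [547.1  32.2  58.4]
mark 0.66 [312. 252.] [550.4 -62.8  50. ] [549.5 -66.7  53.9]
white_cup 0.91 [302. 136.] [638.8 469.5 118. ] [617.9 363.4 183.7]
red_cup 0.56 [374. 350.] [ 604.8 -469.2  100. ] [ 612.9 -450.4   71. ]
can 0.91 [337. 363.] [ 504.6 -503.6  134. ] [ 507.8 -492.5  116.5]
pink_bottle 0.78 [273. 172.] [486.8 192.2 176. ] [500.7 306.   95.7]
[200.60846944 591.9328133  292.23722161] [ 3.14154928e+00 -6.77627528e-06  2.81478949e+00] [-0.21453479 -0.30049836  0.7848303 ] 1.4
```

```bash
python3 - <<'E'
import cv2
a=cv2.imread("pics/top0.png")[200:320,260:400];cv2.imwrite("pics/t0c.png",cv2.resize(a,None,fx=5,fy=5,interpolation=cv2.INTER_CUBIC))
a=cv2.imread("pics/side0.png")[195:325,240:400];cv2.imwrite("pics/s0c.png",cv2.resize(a,None,fx=4.5,fy=4.5,interpolation=cv2.INTER_CUBIC))
E
```

```text
(no output)
```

View pics/t0c.png

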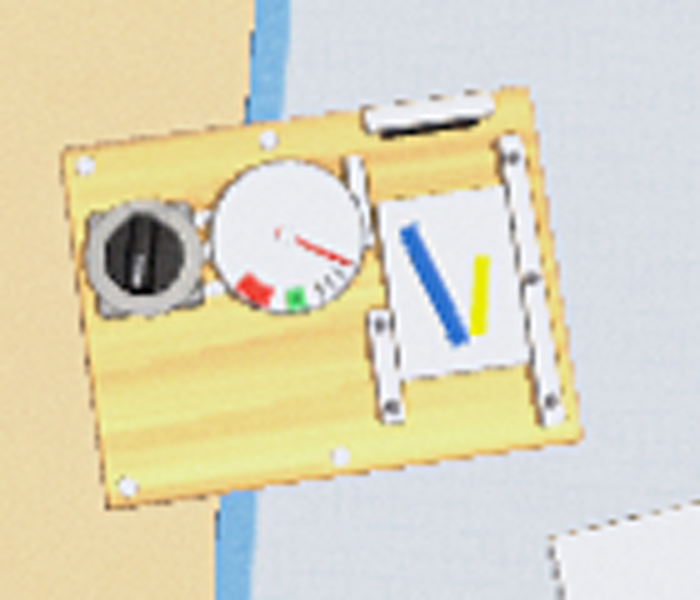

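View pics/s0c.png

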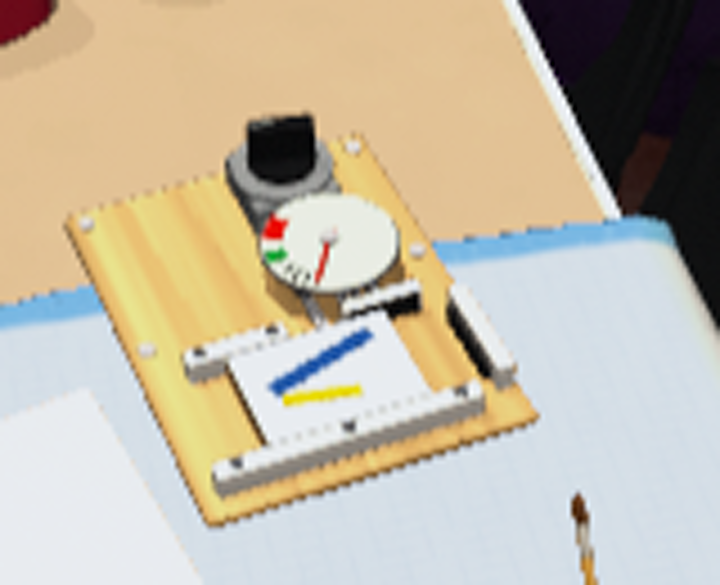

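View pics/side0.png

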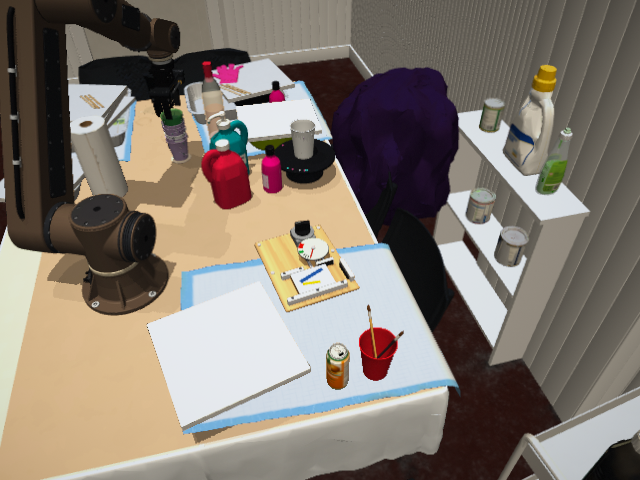

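```bash
python3 - <<'E'
from h import *
c=cam("top")
P=lambda u,v,z:at_z(c,(260+(u+.5)/5-.5,200+(v+.5)/5-.5),z)
co=[P(*p,12) for p in [(63,150),(528,87),(582,438),(107,508)]]
for p in co: print(p.round(1))
lx=np.mean([co[0]-co[3],co[1]-co[2]],0);ly=np.mean([co[0]-co[1],co[3]-co[2]],0)
print(np.linalg.norm(lx),np.linalg.norm(ly),np.arctan2(lx[1],lx[0]),np.arctan2(-ly[0],ly[1]))
pn=[P(*p,32) for p in [(378,205),(500,185),(530,360),(402,380)]]
for p in pn: print("panel",p.round(1))
yaw=np.mean([np.arctan2(lx[1],lx[0]),np.arctan2(-ly[0],ly[1])])
ex=np.array([np.cos(yaw),np.sin(yaw)]);ey=np.array([-ex[1],ex[0]])
cen=np.mean(co,0)[:2]; O0=cen+ex*(147-112.5)  # y offset unknown
f=lambda p:(np.round([(p[:2]-O0)@ex,(p[:2]-O0)@ey],1))
print("yaw",yaw,"O0",O0)
print("panel",[f(p) for p in pn]); k=f(P(142,255,75));print("knob",k)
print("dial",f(P(290,236,50)),"stop face top",f(P(380,137,36)),f(P(480,122,36)))
print("fence in top",f(P(503,150,34)),f(P(540,420,34)),"guide inner",f(P(388,315,34)),f(P(403,412,34)))
print("bar",f(P(152,215,84)),f(P(134,295,84)))
# panel mask from top cam depth
E
```

```text
[614.4  89.4  12. ]
[ 656.9 -199.6   12. ]
[ 439.  -232.8   12. ]
[393.5  58.2  12. ]
221.7180676227941 293.3179401446302 0.14585832411534613 0.1506334633514069
panel [ 579.6 -105.8   32. ]
panel [ 592.7 -180.6   32. ]
panel [ 485.6 -199.    32. ]
panel [ 472.7 -121.1   32. ]
yaw 0.14824589373337652 O0 [560.08071853 -66.12651061]
panel [array([ 13.4, -42.2]), array([  15.3, -118. ]), array([ -93.3, -120.4]), array([-94.5, -41.5])]
knob [ -1.6 103. ]
dial [ 0.1 14. ] stop face top [ 54.3 -49.1] [  55.1 -111.2]
fence in top [  36.2 -122.8] [-130.3 -120.9] guide inner [-54.3 -38.6] [-113.9  -39.2]
bar [20.2 93.7] [-25.4 110.4]
```

jog_arm(motion=[[0, 0, 0, 0, 0, -62, 20], [0, 0, 0, 0, 0, -62, 20], [0, 0, 0, -54, -22, 0, 20], [0, 0, 0, -54, -22, 0, 20], [0, 0, 0, -54, -22, 0, 20], [0, 0, 0, -54, -22, 0, 20], [0, 0, 0, -54, -22, 0, 20], [0, 0, 0, -54, -22, 0, 20], [0, 0, 0, -54, -22, 0, 20], [0, 0, 0, -54, -22, 0, 20]])

```text
t: 2.7
eef_pos: [554.5, 285.1, 416.4]
tcp_rot: [3.141, 0.0, 2.815]
ft_force: [0.6, 1.2, 0.1]
opening: 0.213
grip_force: 0.0
```

jog_arm(motion=[[0, 0, 10.6, 0, 0, 0, 20], [0, 0, 10.6, 0, 0, 0, 20], [0, 0, 10.6, 0, 0, 0, 20], [0, 0, 10.6, 0, 0, 0, 20], [0, 0, 10.6, 0, 0, 0, 20], [0, 0, 10.6, 0, 0, 0, 20], [0, 0, 10.6, 0, 0, 0, 20], [0, 0, 10.6, 0, 0, 0, 20], [0, 0, 10.6, 0, 0, 0, 20], [0, 0, 10.6, 0, 0, 0, 20]])

```text
t: 3.95
eef_pos: [553.2, 286.5, 416.3]
tcp_rot: [-3.142, -0.0, 0.959]
ft_force: [0.3, -0.6, -0.3]
opening: 0.21
grip_force: 0.0
```

jog_arm(motion=[[0, 0, 10.6, 0, 0, 0, 20], [0, 0, 10.6, 0, 0, 0, 20], [0, 0, 10.6, 0, 0, 0, 20], [0, 0, 10.6, 0, 0, 0, 20], [0, 0, 4.3, 0, 0, 0, 20], [0, 0, 0, 0, 0, 0, 20]])

```text
t: 4.7
eef_pos: [553.2, 286.5, 416.3]
tcp_rot: [-3.142, -0.0, 0.15]
ft_force: [0.3, -0.9, -0.6]
opening: 0.209
grip_force: 0.0
```

jog_arm(motion=[[0, 0, 0, -22, 53.8, 0, 20], [0, 0, 0, -22, 53.8, 0, 20], [0, 0, 0, -22, 53.8, 0, 20], [0, 0, 0, -22, 53.8, 0, 20], [0, 0, 0, -22, 53.8, 0, 20], [0, 0, 0, -22, 53.8, 0, 20], [0, 0, 0, -22, 53.8, 0, 20], [0, 0, 0, -22, 53.8, 0, 20], [0, 0, 0, 0, 0, 60, 20], [0, 0, 0, 0, 0, 60, 20]])

```text
t: 5.95
eef_pos: [443.0, -166.1, 295.3]
tcp_rot: [3.14, -0.002, 0.15]
ft_force: [1.0, -0.9, 0.4]
opening: 0.21
grip_force: 0.0
```

jog_arm(motion=[[0, 0, 0, 0, 0, 60, 20], [0, 0, 0, 0, 0, 60, 20], [0, 0, 0, 0, 0, 35, 20], [0, 0, 0, 0, 0, 0, 20]])

```text
t: 6.45
eef_pos: [442.8, -165.0, 139.6]
tcp_rot: [-3.139, 0.004, 0.151]
ft_force: [1.1, 0.2, 0.4]
opening: 0.21
grip_force: 0.0
```

```bash
python3 - <<'E'
from h import *
a=[]
for n,(r,s) in {"top":((200,320),(280,400)),"side":((225,325),(250,375))}.items():
    c=cam(n);a.append(cv2.resize(c["color"][r[0]:r[1],s[0]:s[1],::-1],(400,400),interpolation=cv2.INTER_CUBIC))
cv2.imwrite("pics/b.png",np.hstack(a));print(env.state()["ft_force"])
E
```

```text
[-0.30949259 -2.07360223  0.76596028]
```

View pics/b.png

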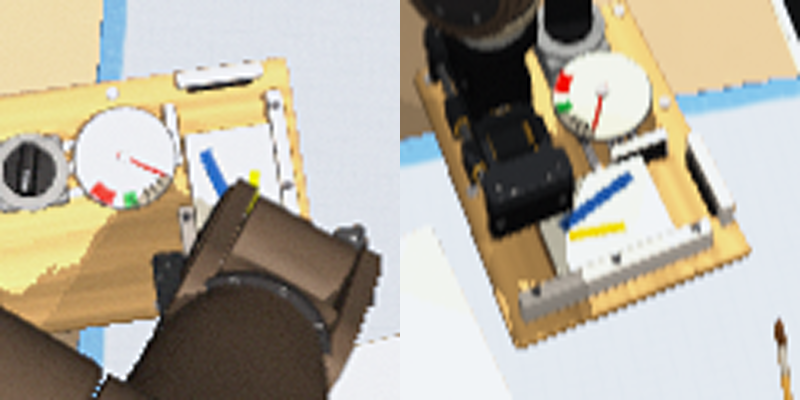

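jog_arm(motion=[[0, 0, 0, 0, 0, 20, 20], [0, 0, 0, 0, 0, 15, 20], [0, 0, 0, 0, 0, 8, 20], [0, 0, 0, 0, 0, 0, 20], [0, 0, 0, 0, 0, 0, 20]])

```text
t: 7.18
eef_pos: [443.7, -165.4, 99.0]
tcp_rot: [3.141, -0.001, 0.15]
ft_force: [0.1, -0.3, -0.0]
opening: 0.213
grip_force: 0.0
```

jog_arm(motion=[[0, 0, 0, 5, 0, 0, 20], [0, 0, 0, 5, 0, 0, 20], [0, 0, 0, 5, 0, 0, 20], [0, 0, 0, 0, 0, 0, 20]])

```text
t: 7.68
eef_pos: [458.6, -162.9, 98.2]
tcp_rot: [3.142, -0.0, 0.15]
ft_force: [1.3, -0.2, 0.1]
opening: 0.211
grip_force: 0.0
```

```bash
python3 - <<'E'
from h import *
F=[]
for i in range(6):
    cam("side");s=env.state();F.append(s["ft_force"])
F=np.array(F);print(F.mean(0),F.std(0),s["eef_pos"],s["t"])
E
```

```text
[ 0.23666351 -0.20824556 -0.04714925] [0.16362842 0.42566717 0.75395021] [ 458.13085786 -163.03103074   98.20139211] 7.975
```

jog_arm(motion=[[0, 0, 0, 3, 0, 0, 20], [0, 0, 0, 3, 0, 0, 20], [0, 0, 0, 3, 0, 0, 20], [0, 0, 0, 3, 0, 0, 20], [0, 0, 0, 3, 0, 0, 20], [0, 0, 0, 3, 0, 0, 20]])

```text
t: 8.72
eef_pos: [476.2, -160.3, 98.2]
tcp_rot: [-3.141, 0.0, 0.15]
ft_force: [-1.7, -0.7, 0.5]
opening: 0.212
grip_force: 0.5
```

jog_arm(motion=[[0, 0, 0, 3, 0, 0, 20], [0, 0, 0, 3, 0, 0, 20], [0, 0, 0, 3, 0, 0, 20], [0, 0, 0, 3, 0, 0, 20]])

```text
t: 9.22
eef_pos: [488.1, -158.5, 98.2]
tcp_rot: [-3.141, 0.0, 0.15]
ft_force: [-1.1, -0.6, 1.3]
opening: 0.21
grip_force: 0.4
```

jog_arm(motion=[[0, 0, 0, 3, 0, 0, 20], [0, 0, 0, 3, 0, 0, 20]])

```text
t: 9.48
eef_pos: [494.0, -157.6, 98.2]
tcp_rot: [-3.142, -0.0, 0.15]
ft_force: [-0.3, -0.2, -0.0]
opening: 0.208
grip_force: 0.4
```

```bash
python3 - <<'E'
from h import *
c=cam("top");save("t1",c);d=cam("side");a=[c["color"][200:290,310:400,::-1],d["color"][235:325,270:360,::-1]]
cv2.imwrite("pics/c.png",np.hstack([cv2.resize(x,(400,400),interpolation=cv2.INTER_CUBIC) for x in a]))
F=np.array([(cam("side"),env.state()["ft_force"])[1] for i in range(4)]);s=env.state();print(F.mean(0),s["eef_pos"],s["t"])
E
```

```text
[0.07450788 0.30489987 0.20002496] [ 493.84450008 -157.64742943   98.22014075] 9.775
```

View pics/c.png

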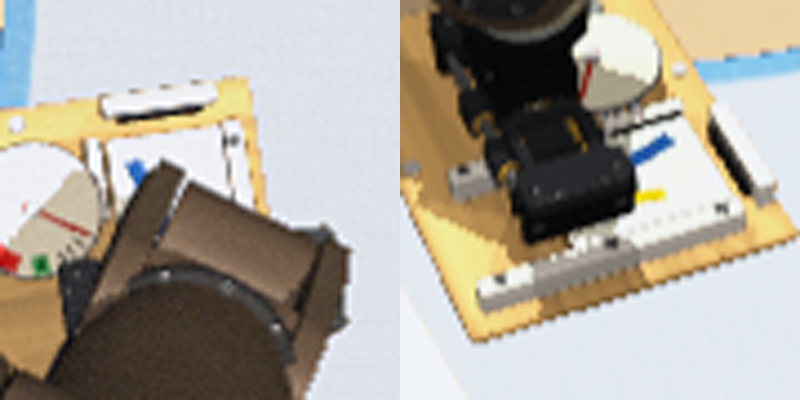

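```bash
python3 - <<'E'
from h import *
c=cam("top");yaw=.15;ex=np.array([np.cos(yaw),np.sin(yaw)]);O=np.array([572.2,-147.2])
for u,v in [(107,133),(228,120)]: print((at_z(c,(310+(u+.5)*.225-.5,200+(v+.5)*.225-.5),32)[:2]-O)@ex)
# profile: brightness along jig x at y=-10..-25, z=32
g=cv2.cvtColor(c["color"],cv2.COLOR_RGB2GRAY).astype(np.float32);b=c["color"][:,:,2].astype(np.float32)
ey=np.array([-ex[1],ex[0]])
for x in range(22,66,2):
    v=[]
    for y in np.arange(-30,21,2):
        p=proj(c,np.append(O+x*ex+y*ey,32));v.append(cv2.getRectSubPix(b,(1,1),tuple(map(float,p)))[0,0])
    print(x,int(np.mean(v)),end="; ")
E
```

```text
47.93781542249052
45.261133799197374
22 218; 24 232; 26 242; 28 242; 30 243; 32 243; 34 243; 36 243; 38 244; 40 241; 42 216; 44 157; 46 126; 48 132; 50 134; 52 117; 54 69; 56 44; 58 98; 60 171; 62 228; 64 247;
```

jog_arm(motion=[[0, 0, 0, 2, 0, 0, 20], [0, 0, 0, 2, 0, 0, 20], [0, 0, 0, 1, 0, 0, 20], [0, 0, 0, 1, 0, 0, 20]])

```text
t: 10.32
eef_pos: [499.8, -156.7, 98.2]
tcp_rot: [-3.141, 0.0, 0.15]
ft_force: [-0.1, 0.8, 1.1]
opening: 0.213
grip_force: 0.5
```

jog_arm(motion=[[0, 0, 0, 0.5, 0, 0, 20], [0, 0, 0, 0.5, 0, 0, 20]])

```text
t: 10.58
eef_pos: [500.7, -156.6, 98.2]
tcp_rot: [-3.141, 0.0, 0.15]
ft_force: [-1.0, 0.5, -0.3]
opening: 0.207
grip_force: 0.5
```

jog_arm(motion=[[0, 0, 0, 0.5, 0, 0, 20], [0, 0, 0, 0.5, 0, 0, 20]])

```text
t: 10.82
eef_pos: [501.8, -156.4, 98.2]
tcp_rot: [-3.142, -0.0, 0.15]
ft_force: [0.4, 0.2, 0.6]
opening: 0.211
grip_force: 0.5
```

jog_arm(motion=[[0, 0, 0, 0.5, 0, 0, 20], [0, 0, 0, 0.5, 0, 0, 20]])

```text
t: 11.08
eef_pos: [502.8, -156.3, 98.2]
tcp_rot: [-3.142, -0.0, 0.15]
ft_force: [-0.5, 0.2, 1.3]
opening: 0.21
grip_force: 0.5
```

jog_arm(motion=[[0, 0, 0, 0.4, 0, 0, 20]])

```text
t: 11.2
eef_pos: [503.2, -156.2, 98.2]
tcp_rot: [-3.142, -0.0, 0.15]
ft_force: [-1.3, -1.0, 0.5]
opening: 0.208
grip_force: 0.5
```

jog_arm(motion=[[0, 0, 0, 0.4, 0, 0, 20]])

```text
t: 11.32
eef_pos: [503.6, -156.2, 98.2]
tcp_rot: [-3.142, -0.0, 0.15]
ft_force: [0.7, 0.8, 0.6]
opening: 0.206
grip_force: 0.5
```

jog_arm(motion=[[0, 0, 0, 0.4, 0, 0, 20]])

```text
t: 11.45
eef_pos: [503.9, -156.1, 98.2]
tcp_rot: [-3.142, -0.0, 0.15]
ft_force: [-0.5, -0.5, -0.1]
opening: 0.209
grip_force: 0.5
```

jog_arm(motion=[[0, 0, 0, 0.4, 0, 0, 20]])

```text
t: 11.58
eef_pos: [504.4, -156.0, 98.2]
tcp_rot: [-3.142, -0.0, 0.15]
ft_force: [-1.5, -0.4, 0.3]
opening: 0.21
grip_force: 0.5
```

jog_arm(motion=[[0, 0, 0, 0.4, 0, 0, 20]])

```text
t: 11.7
eef_pos: [504.7, -156.0, 98.2]
tcp_rot: [-3.141, -0.0, 0.15]
ft_force: [-0.6, -0.9, 0.3]
opening: 0.209
grip_force: 0.5
```

jog_arm(motion=[[0, 0, 0, 0.4, 0, 0, 20]])

```text
t: 11.82
eef_pos: [505.1, -155.9, 98.2]
tcp_rot: [-3.141, -0.0, 0.15]
ft_force: [-0.5, -0.4, 0.8]
opening: 0.213
grip_force: 0.5
```

jog_arm(motion=[[0, 0, 0, 0.4, 0, 0, 20]])

```text
t: 11.95
eef_pos: [505.5, -155.9, 98.2]
tcp_rot: [-3.142, -0.0, 0.15]
ft_force: [-0.8, 0.1, -0.6]
opening: 0.207
grip_force: 0.5
```

jog_arm(motion=[[0, 0, 0, 0.4, 0, 0, 20]])

```text
t: 12.08
eef_pos: [505.9, -155.8, 98.2]
tcp_rot: [-3.141, -0.0, 0.15]
ft_force: [-0.2, 0.1, 1.0]
opening: 0.209
grip_force: 0.5
```

jog_arm(motion=[[0, 0, 0, 0.4, 0, 0, 20]])

```text
t: 12.2
eef_pos: [506.3, -155.8, 98.2]
tcp_rot: [-3.141, -0.0, 0.15]
ft_force: [-2.7, -1.1, 0.6]
opening: 0.209
grip_force: 0.9
```

jog_arm(motion=[[0, 0, 0, 0.4, 0, 0, 20]])

```text
t: 12.32
eef_pos: [506.4, -155.7, 98.2]
tcp_rot: [-3.141, 0.001, 0.15]
ft_force: [-4.4, -2.3, 2.4]
opening: 0.215
grip_force: 2.5
```

jog_arm(motion=[[0, 0, 0, 0.4, 0, 0, 20]])

```text
t: 12.45
eef_pos: [506.5, -155.7, 98.2]
tcp_rot: [-3.141, 0.001, 0.15]
ft_force: [-6.9, -3.7, 4.6]
opening: 0.213
grip_force: 3.7
```

```bash
python3 - <<'E'
from h import *
c=cam("top");yaw=.15;ex=np.array([np.cos(yaw),np.sin(yaw)]);O=np.array([572.2,-147.2])
b=c["color"][:,:,2].astype(np.float32)
ey=np.array([-ex[1],ex[0]])
for x in range(38,66,2):
    v=[]
    for y in np.arange(-30,21,2):
        p=proj(c,np.append(O+x*ex+y*ey,32));v.append(cv2.getRectSubPix(b,(1,1),tuple(map(float,p)))[0,0])
    print(x,int(np.mean(v)),end="; ")
s=env.state();print(s["ft_force"],s["moment"])
E
```

```text
38 226; 40 236; 42 242; 44 243; 46 243; 48 244; 50 245; 52 242; 54 210; 56 122; 58 102; 60 166; 62 227; 64 247; [-6.17297956 -3.37826661  3.32677317] [-0.60504393  1.18724187 -0.02387677]
```

jog_arm(motion=[[0, 0, 0, 0.25, 0, 0, 20], [0, 0, 0, 0, 0, 0, 20]])

```text
t: 12.75
eef_pos: [506.5, -155.7, 98.2]
tcp_rot: [-3.141, 0.002, 0.15]
ft_force: [-7.4, -3.5, 4.3]
opening: 0.212
grip_force: 3.8
```

jog_arm(motion=[[0, 0, 0, 0, 0, 0, 20], [0, 0, 0, 0, 0, 0, 20]])

```text
t: 13.0
eef_pos: [506.5, -155.7, 98.2]
tcp_rot: [-3.141, 0.002, 0.15]
ft_force: [-7.1, -2.9, 3.9]
opening: 0.207
grip_force: 3.8
```

jog_arm(motion=[[0, 0, 0, 0.15, 0, 0, 20], [0, 0, 0, 0, 0, 0, 20], [0, 0, 0, 0, 0, 0, 20], [0, 0, 0, 0, 0, 0, 20], [0, 0, 0, 0, 0, 0, 20], [0, 0, 0, 0, 0, 0, 20]])

```text
t: 13.75
eef_pos: [506.6, -155.7, 98.2]
tcp_rot: [-3.141, 0.002, 0.15]
ft_force: [-7.0, -4.5, 5.1]
opening: 0.21
grip_force: 4.2
```

```bash
python3 - <<'E'
from h import *
F=np.array([(cam("side"),env.state()["ft_force"])[1] for i in range(4)]);f=F.mean(0);print(f,f[0]*.989+f[1]*.149)
E
```

```text
[-8.45067588 -3.77395932  4.54653805] -8.920038385815827
```

jog_arm(motion=[[0, 0, 0, -1, 0, 0, 20], [0, 0, 0, -5, 0, 0, 20], [0, 0, 0, -20, 0, 0, 20], [0, 0, 0, 0, 0, -40, 20], [0, 0, 0, 0, 0, -60, 20], [0, 0, 0, 0, 0, -60, 60], [0, 0, 0, 0, 0, 0, 60]])

```text
t: 14.82
eef_pos: [482.7, -159.8, 262.3]
tcp_rot: [3.137, -0.007, 0.15]
ft_force: [-0.4, 0.5, -1.1]
opening: 0.372
grip_force: 0.0
```

```bash
python3 - <<'E'
from h import *
yaw=.15;ex=np.array([np.cos(yaw),np.sin(yaw)]);ey=np.array([-ex[1],ex[0]]);O=np.array([572.2,-147.2]);K=O+185*ey;print("K",K)
c=cam("top");d=cam("side");save("t2",c)
for n,cc in (("top",c),("side",d)):
    pts=[]
    ctr=proj(cc,np.append(K,75)).astype(int)
    for v in range(ctr[1]-20,ctr[1]+20):
        for u in range(ctr[0]-20,ctr[0]+20):
            if cc["z_map"][v,u]>0:
                p=depth(cc,(u,v))
                if 74<p[2]<95 and np.hypot(*(p[:2]-K))<35: pts.append(p)
    pts=np.array(pts)
    if len(pts)>5:
        m=cv2.minAreaRect(pts[:,:2].astype(np.float32));w,V=np.linalg.eigh(np.cov(pts[:,:2].T))
        print(n,len(pts),m,pts.mean(0),np.arctan2(V[1,1],V[0,1]))
a=[c["color"][225:285,260:350,::-1],d["color"][210:270,270:360,::-1]]
cv2.imwrite("pics/d.png",np.hstack([cv2.resize(x,(400,267),interpolation=cv2.INTER_CUBIC) for x in a]))
E
```

```text
K [544.55394549  35.72264942]
top 72 ((545.7284545898438, 35.78827667236328), (13.697181701660156, 44.90212631225586), 84.66060638427734) [545.34822375  35.67511338  83.40173594] 3.083797939478717
```

View pics/d.png

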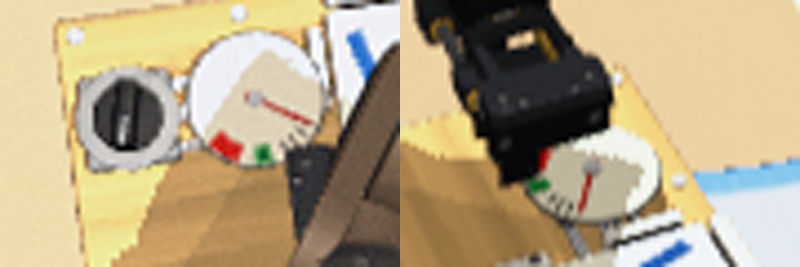

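jog_arm(motion=[[0, 0, 0, 22.8, -46, 0, 60], [0, 0, 0, 22.8, -46, 0, 60], [0, 0, 0, 22.8, -46, 0, 60], [0, 0, 0, 22.8, -46, 0, 60], [0, 0, -10.5, 0, 0, 0, 60], [0, 0, -10.5, 0, 0, 0, 60], [0, 0, -10.5, 0, 0, 0, 60], [0, 0, -10.5, 0, 0, 0, 60], [0, 0, -10.5, 0, 0, 0, 60], [0, 0, -10.5, 0, 0, 0, 60]])

```text
t: 16.18
eef_pos: [544.1, 36.1, 256.3]
tcp_rot: [-3.139, 0.001, 1.255]
ft_force: [-0.0, -0.3, 0.7]
opening: 0.632
grip_force: 0.0
```

jog_arm(motion=[[0, 0, -10.5, 0, 0, 0, 60], [0, 0, -10.5, 0, 0, 0, 60], [0, 0, -10.5, 0, 0, 0, 60], [0, 0, -10.5, 0, 0, 0, 60], [0, 0, -10.5, 0, 0, 0, 60], [0, 0, -10.5, 0, 0, 0, 60], [0, 0, -10.5, 0, 0, 0, 60], [0, 0, -10.5, 0, 0, 0, 60], [0, 0, -10.5, 0, 0, 0, 60], [0, 0, -9.8, 0, 0, 0, 60]])

```text
t: 17.42
eef_pos: [544.1, 36.1, 256.3]
tcp_rot: [3.141, -0.003, 3.075]
ft_force: [-0.2, -0.3, 0.2]
opening: 0.629
grip_force: 0.0
```

jog_arm(motion=[[0, 0, 0, 0, 0, 0, 60]])

```text
t: 17.55
eef_pos: [544.2, 36.1, 256.6]
tcp_rot: [3.142, -0.003, 3.068]
ft_force: [-0.8, 0.6, 0.0]
opening: 0.63
grip_force: 0.0
```

jog_arm(motion=[[0, 0, 0, -1.3, 0.4, 40, 36], [0, 0, 0, 0, 0, 40, 36], [0, 0, 0, 0, 0, 25, 36], [0, 0, 0, 0, 0, 10, 36], [0, 0, 0, 0, 0, 5, 36], [0, 0, 0, 0, 0, 0, 36]])

```text
t: 18.3
eef_pos: [546.0, 36.4, 138.6]
tcp_rot: [3.142, 0.0, 3.069]
ft_force: [0.4, -0.4, 0.2]
opening: 0.38
grip_force: 0.0
```

jog_arm(motion=[[0, 0, 0, 0, 0, 0, 10], [0, 0, 0, 0, 0, 0, 10], [0, 0, 0, 0, 0, 0, 10], [0, 0, 0, 0, 0, 0, 10]])

```text
t: 18.8
eef_pos: [546.1, 37.7, 138.8]
tcp_rot: [3.14, 0.001, 3.069]
ft_force: [1.3, 14.0, 2.4]
opening: 0.145
grip_force: 30.0
```

jog_arm(motion=[[0, 0, 0, 0, 1.5, 0, 10], [0, 0, 0, 0, 0, 0, 10]])

```text
t: 19.05
eef_pos: [546.1, 38.0, 138.8]
tcp_rot: [3.141, 0.001, 3.069]
ft_force: [-1.0, 2.6, 7.3]
opening: 0.142
grip_force: 30.0
```

jog_arm(motion=[[0, 0, 8, 0, 0, 0, 10], [0, 0, 8, 0, 0, 0, 10], [0, 0, 8, 0, 0, 0, 10], [0, 0, 0, 0, 0, 0, 10]])

```text
t: 19.55
eef_pos: [545.9, 37.4, 138.7]
tcp_rot: [-3.141, 0.0, 2.649]
ft_force: [-1.9, -3.3, 6.6]
opening: 0.145
grip_force: 30.0
```

```bash
cat > n.py <<'E'
from h import *
import sys
yaw=.15;ex=np.array([np.cos(yaw),np.sin(yaw)]);ey=np.array([-ex[1],ex[0]]);O=np.array([572.2,-147.2])
for n in ("top","side"):
    c=cam(n);im=c["color"].astype(int);h=[]
    sat=im[:,:,0]-np.maximum(im[:,:,1],im[:,:,2])
    for v,u in np.argwhere(sat>35):
        p=at_z(c,(u,v),51)[:2]-O;q=np.array([p@ex,p@ey])
        if np.hypot(q[0],q[1]-96)<52: h.append((*q,sat[v,u]))
    h=np.array(h)
    # centroid of dial: white blob
    np.save(f"{n}_red.npy",h);print(n,len(h))
    for (x,y,s) in h[::max(1,len(h)//25)]: print((round(x),round(y)),end="")
    for yc in (98,95,93):
        r=np.hypot(h[:,0],h[:,1]-yc);phi=np.arctan2(h[:,1]-yc,h[:,0])%(2*np.pi);m=(r>8)&(r<28)
        if m.any(): print("\nyc",yc,"needle",round(np.pi+1-np.average(phi[m],weights=h[m,2]),3),m.sum(),end="")
    print()
    ctr=proj(c,np.append(O+96*ey,50)).astype(int)
    x=c["color"][ctr[1]-30:ctr[1]+30,ctr[0]-30:ctr[0]+30,::-1];cv2.imwrite(f"pics/n_{n}.png",cv2.resize(x,(400,400),interpolation=cv2.INTER_CUBIC))
cv2.imwrite(f"pics/n{sys.argv[1]}.png",np.hstack([cv2.imread("pics/n_top.png"),cv2.imread("pics/n_side.png")]))
E
python3 n.py 1
```

```text
top 35
(47, 82)(46, 79)(46, 73)(43, 77)(42, 74)(42, 71)(42, 68)(41, 65)(39, 68)(38, 65)(38, 62)(35, 62)(34, 59)(4, 103)(-1, 89)(-4, 92)(-4, 89)(-5, 86)(-5, 83)(-8, 87)(-8, 84)(-9, 81)(-9, 78)(-12, 78)(-13, 75)(-13, 72)(-16, 51)(-16, 48)(-16, 73)(-16, 70)(-17, 67)(-19, 49)(-20, 67)(-20, 64)(-21, 61)
yc 98 needle -0.101 10
yc 95 needle 0.133 11
yc 93 needle 0.202 11
side 76
(29, 139)(45, 123)(50, 111)(-29, 135)(46, 103)(-33, 132)(-25, 128)(50, 96)(-29, 126)(45, 93)(-36, 124)(-28, 120)(49, 87)(-35, 119)(45, 84)(-36, 115)(43, 80)(-5, 96)(44, 75)(42, 71)(-51, 102)(36, 65)(35, 61)(33, 57)(-19, 70)(20, 49)
yc 98 needle 0.149 7
yc 95 needle 0.216 7
yc 93 needle 0.31 7
```

View pics/n1.png

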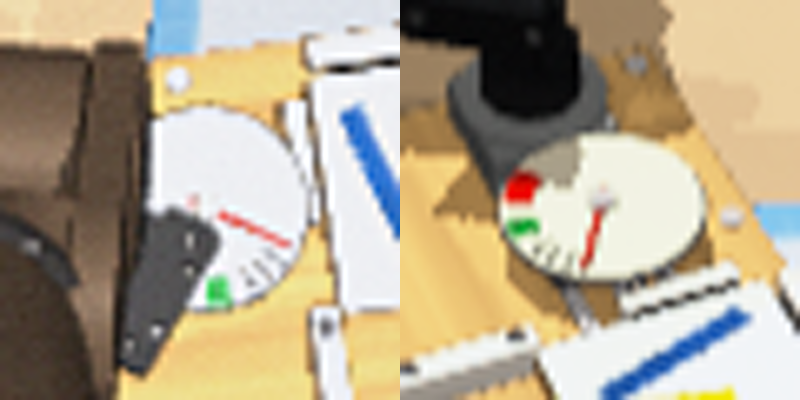

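jog_arm(motion=[[0, 0, 8, 0, 0, 0, 10], [0, 0, 8, 0, 0, 0, 10], [0, 0, 8, 0, 0, 0, 10], [0, 0, 8, 0, 0, 0, 10], [0, 0, 8, 0, 0, 0, 10], [0, 0, 8, 0, 0, 0, 10], [0, 0, 8, 0, 0, 0, 10], [0, 0, 6, 0, 0, 0, 10], [0, 0, 0, 0, 0, 0, 10]])

```text
t: 20.78
eef_pos: [544.6, 36.6, 138.7]
tcp_rot: [-3.138, 0.001, 1.567]
ft_force: [-9.6, -12.8, 12.4]
opening: 0.147
grip_force: 30.0
```

```bash
cat > n2.py <<'E'
from h import *
yaw=.15;ex=np.array([np.cos(yaw),np.sin(yaw)]);ey=np.array([-ex[1],ex[0]]);O=np.array([572.2,-147.2])
for n in ("top","side"):
    c=cam(n);im=c["color"].astype(int);sat=im[:,:,0]-np.maximum(im[:,:,1],im[:,:,2]);h=[]
    for v,u in np.argwhere(sat>35):
        p=at_z(c,(u,v),51)[:2]-O;x,y=p@ex,p@ey-94
        a=(np.pi+1-np.arctan2(y,x)%(2*np.pi))
        if np.hypot(x,y)<9 or (np.hypot(x,y)<42 and -.4<a<1.3): h.append((x,y,sat[v,u],a,np.hypot(x,y)))
    h=np.array(h);C=np.cov(h[:,:2].T,aweights=h[:,2]);w,V=np.linalg.eigh(C);d=V[:,1]
    if d@np.average(h[:,:2],axis=0,weights=h[:,2])<0:d=-d
    m=h[:,4]>15
    print(n,len(h),"line",round(np.pi+1-np.arctan2(d[1],d[0])%(2*np.pi),3),"centred",round(np.average(h[m,3],weights=h[m,2]),3),"max r",h[:,4].max().round())
    ctr=proj(c,np.append(O+96*ey,50)).astype(int)
    x=c["color"][ctr[1]-30:ctr[1]+30,ctr[0]-30:ctr[0]+30,::-1];cv2.imwrite(f"pics/n_{n}.png",cv2.resize(x,(400,400),interpolation=cv2.INTER_CUBIC))
cv2.imwrite("pics/n2.png",np.hstack([cv2.imread("pics/n_top.png"),cv2.imread("pics/n_side.png")]))
s=env.state();print(s["t"],s["tcp_rot"],s["joints"],s["moment"])
E
python3 n2.py
```

```text
top 16 line 0.028 centred -0.015 max r 42.0
side 14 line 0.022 centred 0.122 max r 39.0
20.875 [-3.13806793e+00  1.39988800e-03  1.56879892e+00] [-0.05327078  0.58845907  1.89651139 -0.00257461  0.66007215 -0.04923437] [-2.25834229  1.87488379 -0.02376268]
```

jog_arm(motion=[[0, 0, 0, -1.6, -1.2, -0.8, 10], [0, 0, 8, 0, 0, 0, 10], [0, 0, 8, 0, 0, 0, 10], [0, 0, 8, 0, 0, 0, 10], [0, 0, 0, 0, 0, 0, 10]])

```text
t: 21.5
eef_pos: [543.7, 36.5, 138.8]
tcp_rot: [-3.139, 0.001, 1.148]
ft_force: [-5.7, 1.6, 2.4]
opening: 0.148
grip_force: 30.0
```

```bash
python3 n2.py
```

```text
top 17 line 0.282 centred 0.217 max r 41.0
side 16 line 0.279 centred 0.367 max r 39.0
21.6 [-3.13882373e+00  8.11252854e-04  1.14956825e+00] [-5.43854480e-02  5.87316022e-01  1.89893913e+00  3.85574014e-04
  6.58213200e-01  3.66538387e-01] [ 0.17941821  1.13004742 -0.0308993 ]
```

jog_arm(motion=[[0, 0, 0, -0.2, -0.6, 0, 10], [0, 0, 8, 0, 0, 0, 10], [0, 0, 8, 0, 0, 0, 10], [0, 0, 8, 0, 0, 0, 10], [0, 0, 8, 0, 0, 0, 10], [0, 0, 8, 0, 0, 0, 10], [0, 0, 8, 0, 0, 0, 10], [0, 0, 0, 0, 0, 0, 10]])

```text
t: 22.6
eef_pos: [542.7, 37.4, 138.8]
tcp_rot: [-3.139, 0.003, 0.31]
ft_force: [-7.2, 11.2, 4.0]
opening: 0.143
grip_force: 30.0
```

```bash
python3 n2.py
```

```text
top 17 line 0.811 centred 0.635 max r 41.0
side 12 line 0.848 centred 0.849 max r 38.0
22.7 [-3.13900547e+00  2.85004249e-03  3.11611525e-01] [-0.05307699  0.58655797  1.90085605  0.00229091  0.65776525  1.20429605] [ 2.05292695  1.57319301 -0.03756348]
```

View pics/n2.png

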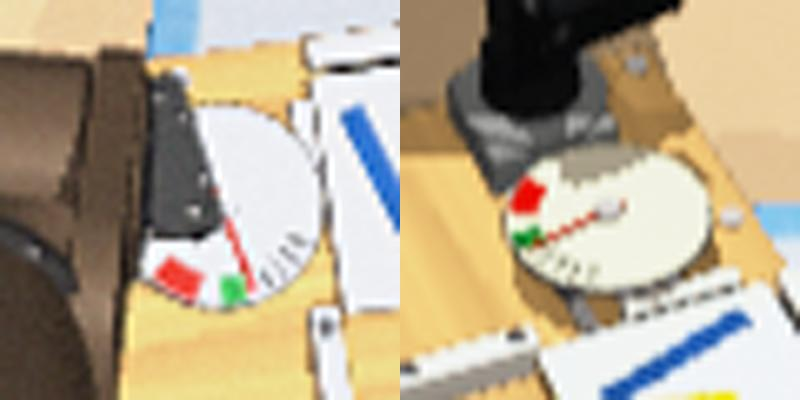

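jog_arm(motion=[[0, 0, 0, -0.4, -1.3, 0, 10], [0, 0, 7, 0, 0, 0, 10], [0, 0, 7, 0, 0, 0, 10], [0, 0, 4, 0, 0, 0, 10], [0, 0, 0, 0, 0, 0, 10]])

```text
t: 23.32
eef_pos: [542.5, 38.1, 138.8]
tcp_rot: [-3.141, 0.002, -0.003]
ft_force: [-5.4, 6.6, 1.8]
opening: 0.148
grip_force: 30.0
```

```bash
python3 n2.py
```

```text
top 16 line 0.968 centred 0.737 max r 39.0
side 12 line 1.081 centred 0.977 max r 39.0
23.425 [-3.14054384e+00  2.13689362e-03 -2.52251323e-03] [-5.16725401e-02  5.86137850e-01  1.90192195e+00  1.54586148e-03
  6.55719277e-01  1.52042113e+00] [ 1.37491364  1.16287583 -0.06940018]
```

jog_arm(motion=[[0, 0, 0, -0.6, -0.6, 0, 36], [0, 0, 0, 0, 0, 0, 36], [0, 0, 0, 0, 0, 0, 36], [0, 0, 0, 0, 0, -20, 36], [0, 0, 0, 0, 0, -50, 36], [0, 0, 0, 0, 0, -60, 36], [0, 0, 0, -40, -40, -40, 36], [0, 0, 0, -30, -60, 0, 36], [0, 0, 0, 0, -60, 0, 36], [0, 0, 0, 0, 0, 0, 36]])

```text
t: 24.68
eef_pos: [478.5, 193.1, 305.4]
tcp_rot: [-3.141, -0.001, 0.002]
ft_force: [0.2, -0.7, 0.0]
opening: 0.381
grip_force: 0.0
```

```bash
python3 n2.py; python3 - <<'E'
from h import *
c=cam("top");a=c["color"][205:295,265:385,::-1];cv2.imwrite("pics/e.png",cv2.resize(a,None,fx=6,fy=6,interpolation=cv2.INTER_CUBIC))
E
```

```text
top 18 line 1.12 centred 0.788 max r 39.0
side 12 line 1.086 centred 0.98 max r 39.0
24.775 [ 3.14145073e+00 -5.49454540e-05 -6.86722099e-04] [ 2.50278012e-01  3.21251908e-01  1.80749265e+00 -1.78140372e-04
  1.01283012e+00  1.82185538e+00] [-0.0172206   0.16286882 -0.06092846]
```

View pics/e.png

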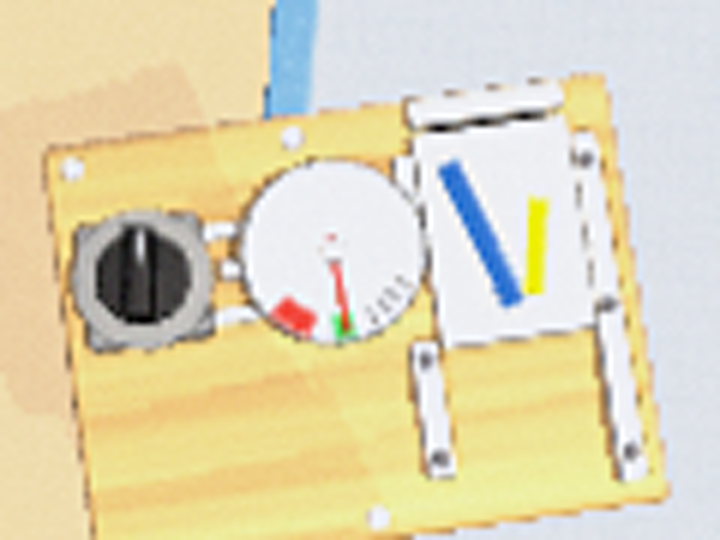

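The needle at (348, 325) lies on the green patch, the panel is against the stop, and the arm is clear.

```bash
python3 -c "
from cell import env
print(env.job_done())"
```

```text
the job is handed in; nothing more can be done
None
```

The job is handed in: the panel sits against the end stop after a push of about 8–9 N held for at least half a second, and the needle points into the green band (about 1.0 rad); no verdict was returned.

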